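Stand the tipped tube rack upright and lock it with its keeper

ROBOT

A 6-joint arm with a two-finger parallel gripper is mounted at the origin on a cart in front of the work surface, level with it; the furniture and walls round the work are solid. World frame = base frame: x ahead of the robot, y to its left, z up, the work surface at z = 0. Lengths are in m, angles in rad, forces in N, time in s.
With the tool pointing down it reaches from about 0.25 to 0.775 m from the base axis. Payload 4 kg.
Tool frame: the origin (TCP) lies on the centre line of the jaws, within the pads' length; the fingertips stand 8 mm ahead of it and the grasp point (between the pads) lies 11 mm behind it; x points along the fingers, z is the direction in which the jaws open and shut, and the axes are right-handed (so a half turn about x gives the same grasp; the last joint's range is limited). The gripper opens to 94 mm and grips with 3 to 60 N. Pads are 16 mm wide; open, the fingers measure 119 mm over their backs; the gripper's body (75 mm by 177 mm) begins 78 mm behind the grasp point.
Start: joints at [1.171, 0.087, 1.371, -0, 1.684, -0.103], TCP at [0.161, 0.526, 0.214] pointing down, gripper open.
Joint ranges: [-3.1, 3.1], [-0.76, 2.03], [0.27, 2.55], [-1.08, 4.22], [0.17, 2.65], [-2.57, 2.57]. Speed limits (rad/s): [2.79, 2.79, 3.14, 3.14, 3.14, 3.14].

INTERFACE

Orientations are given as a 3x3 rotation matrix whose columns are the frame's x, y, z axes.
In Python, from cell import observe, camera, job_done gives the robot as it stands.
- The arm moves only by the tool send_rows, never from a script. Its argument "moves" is a list of rows, each a list of 2 entries, a list of its own where there are three numbers: the shift along the tool's x, y, z in mm, then the turn about the tool's x in rad. In form: [[[tx, ty, tz], turn], ...]. A call has 1 to 5 rows; each row shifts and turns the pose as measured when the row begins, along the tool's axes as they then stand; what a row does not reach is not made up. A row lasts 1/12 s, in which the tool goes at most 41.7 mm and 7.16 degrees, less where a joint would pass 70% of its speed; a pose out of reach is approached as far as the arm can. A call with a gripper value outside its range is refused whole. "jaw" is the finger opening in mm, from 0 to 94, set as the call begins (left out, the last holds). The fingers move at their own pace and stop on an object; "grip_force" is the grip in N (left out, the last holds). Time passes only in rows, so rows that do not move let the fingers close. It gives the time, the measured TCP pose, the force and the opening at its end, in the units of the state.
- observe(): the state, without advancing time (a new reading comes with each control period).
- camera(name): name is "side" or "top"; returns a dict with "frame" (384x512x3 uint8, red, green, blue), "fx", "fy", "cx", "cy" (pixels), "rvec" (rotation vector, rad) and "tvec" (3), from world to camera coordinates, as OpenCV has them. Camera axes: x right, y down, z forward; pixel columns grow to the right and rows downward; lengths in m; the calibration is good to about 2 mm. A picture is of the moment at which its call begins. There is no depth.
- job_done(): hands the job in, once; it reports no verdict.
The state is a dict: "time_s": time; "qpos": joint angles; "qvel": joint speeds; "tau": joint torques, N m; "tcp_pos": TCP position; "ee_rot": TCP orientation; "contact_force": force on the tool from outside, world axes, zero at the start; "torque": the same for the moment, N m; "opening": opening from 0.0 (shut) to 1.0 (fully open).
Only numpy, scipy, OpenCV 4.12 (cv2) and the standard library are available. Lean on these libraries where they do the work, as an engineer would, in place of code of your own. Each camera call takes 0.05 s, during which the arm holds its last target.

TASK

The rack of sample tubes on its tilting stand has been left tipped forward, as for loading. Push it back until it stands fully upright, then flip the steel keeper at the rack's left end over towards the front and push it fully down, so that its hook drops in front of the stud and locks the rack. The tubes stay in their holes, and the two jars and the beaker beside the stand are left where they are.

Things in the scene. Friction and masses are not known exactly. Their poses are not given: they have to be found in the camera images.
- stand: tilting stand, fixed to the worktop: grey plate 130 (x) x 222 (y) x 8 mm on feet, its top 12 mm high. Origin on the worktop under the plate's centre; x points to the back, away from the robot, y to the left along the rack, z up. The rack's hinge line runs along y at x = -30, z = 20 mm
- rack (a joint): tilt of the white sheet-metal tube rack (60 deep, 160 long; five holes in a row along its top) about the hinge line at its lower front edge, rad: 0 = fully upright on its rests (stop), grows as it tips forward, 0.75 at the start. Stiff hinge: it stays where it is left; about 3 N at the front rail moves it
- rack_rail (a point): middle of the rack's front rail, a folded lip 14 mm high and 152 mm long (along y) on the front of the rack's top sheet; it moves with the rack on a radius of 73 mm about the hinge line. With the rack upright it is 93 mm above the worktop, its front face 34 mm in front of the stand's origin, and the tube mouths behind it are 122 mm up
- keeper (a joint): angle of the keeper, a hooked steel bar on a post behind the rack's left end that swings about an axis along the stand's y, rad: 0 = fully down (stop), bar level, hook in front of the rack's stud; pi/2 = bar upright; 1.7 to 1.95 at the start, thrown back past upright. Stiff hinge: it stays where it is left; about 1 N at the bar's end moves it. If it is down before the rack is upright, it bars the rack's way
- keeper_hinge (a point): pivot of the keeper: 36 mm behind, 89 mm left of the stand's origin and 98 mm up. With the keeper down, its bar (10 mm wide) reaches from here 74 mm to the front; the bar's outer (upper) face lies 20 mm above the pivot, all the way to the tab's end; the hook goes down from the bar's front end
- keeper_tab (a point): middle of the outer face of the black thumb tab (22 x 22 x 4 mm) on the keeper's free end, 81 mm from the pivot along the bar and 20 mm off to its outer side; with the keeper down this face is level, 118 mm above the worktop. When thrown back, the outer face looks backward and down
- jar_a: small white screw-cap jar, 41 mm wide, 74 mm high, loose, on the worktop right of the stand; origin at the centre of its underside
- jar_b: the other small white jar, same size, farther from the robot; origin at the centre of its underside
- beaker: glass beaker, 58 mm wide, 72 mm high, loose, right of the stand and nearer the robot; origin at the centre of its underside
- tube_0: glass test tube, 18 mm wide, 100 mm long, loose in the rack's right end hole; origin at the centre of its lower end, z towards its mouth. It sticks out 22 mm above the rack's top sheet
- tube_1: glass test tube, 18 mm wide, 100 mm long, loose in the rack's second hole from the right; origin at the centre of its lower end, z towards its mouth. It sticks out 22 mm above the rack's top sheet
- tube_2: glass test tube, 18 mm wide, 100 mm long, loose in the rack's second hole from the left; origin at the centre of its lower end, z towards its mouth. It sticks out 22 mm above the rack's top sheet

How it is judged:
On the way, in this order (a step that is already met when the one before it is completed fails the run):
1. the rack stands upright (value of joint rack below 0.05 rad), for 0.2 s.
2. the keeper is down, its hook in front of the stud, the rack still upright (value of joint rack below 0.05 rad and value of joint keeper below 0.06 rad), for 0.2 s.
At the end, for the whole second after the job is handed in: rack upright within 0.05 rad (3 degrees), keeper fully down within 0.06 rad, every tube seated in the rack (bottom within 10 mm of the rack's floor, upright within 0.15 rad) and still (all of step 2 and z of tube_0 in the frame of rack_rail between -0.085 and -0.062 m and angle between each of tube_0, tube_1, tube_2's own z axis and vertical below 0.15 rad and z of tube_1 in the frame of rack_rail between -0.085 and -0.062 m and z of tube_2 in the frame of rack_rail between -0.085 and -0.062 m and linear speed of each of tube_0, tube_1, tube_2 below 0.03 m/s); the robot touches nothing.
It fails at once if a tube is lifted out of its seat by more than 25 mm (z of any of tube_0, tube_1, tube_2 in the frame of rack_rail above -0.047 m).
It fails at once if a jar or the beaker is moved by more than 20 mm (distance of any of jar_a, jar_b, beaker from where it was at the start of the episode above 0.02 m).
It also fails if it takes over 48 s, if anything falls off the work surface, if the arm or the gripper's body presses on something with over 40 N, if the wrist force passes 120 N, or if a joint passes its speed limit or range.

## Working session

There is one attempt and no reset: what is moved stays moved. The work goes in short steps, Python scripts to look and compute and a tool call to move; the robot and the scene stay as the last step left them, time stands still between calls to the robot, and variables do not carry over. Pictures are saved under pics/ and viewed, and the job is handed in when it is done.

Besides the shell and the picture viewer there is one more tool, called as name(argument=value, ...) on one line, values as JSON. send_rows: Moves the arm, as the interface text tells. Its arguments: {"type":"object","properties":{"moves":{"type":"array"},"jaw":{"type":"number"},"grip_force":{"type":"number"}},"required":["moves"]}

```bash
mkdir -p pics; ls; python3 - <<'E'
from cell import observe, camera
import cv2,numpy as np
s=observe()
for k,v in s.items(): print(k,np.round(v,4).tolist())
for n in ("side","top"):
    c=camera(n); cv2.imwrite(f"pics/{n}0.png",cv2.resize(c["frame"][:,:,::-1],(800,600),interpolation=cv2.INTER_CUBIC))
    np.savez(f"{n}0.npz",**c)
    R=cv2.Rodrigues(np.array(c["rvec"]))[0]; print(n,c["fx"],c["cx"],c["cy"],(-R.T@np.array(c["tvec"])).round(3),R.round(3).tolist())
E
```

```text
pics
time_s 0.0
qpos [1.1709, 0.0879, 1.3722, 0.0, 1.6836, -0.1031]
qvel [0.0007, -0.0004, 0.0013, -0.0001, 0.001, -0.0002]
tau [0.0001, -34.0194, -30.2423, 0.0715, 0.0332, -0.0002]
tcp_pos [0.1607, 0.5255, 0.2123]
ee_rot [[-0.0008, -0.9563, 0.2925], [-0.002, 0.2925, 0.9563], [-1.0, 0.0002, -0.0021]]
contact_force [0.7906, -0.0604, 0.0353]
torque [-0.0213, -0.0049, 0.0141]
opening 1.001
side 402.11585808912093 254.13416305985592 190.31523380113526 [0.428 0.726 0.579] [[-0.985, -0.175, 0.015], [-0.114, 0.57, -0.814], [0.134, -0.803, -0.581]]
top 481.7203369205126 257.30036968784236 187.10348566268155 [0.401 0.048 1.121] [[0.019, -1.0, -0.011], [-0.992, -0.018, -0.128], [0.128, 0.013, -0.992]]
```

View pics/side0.png

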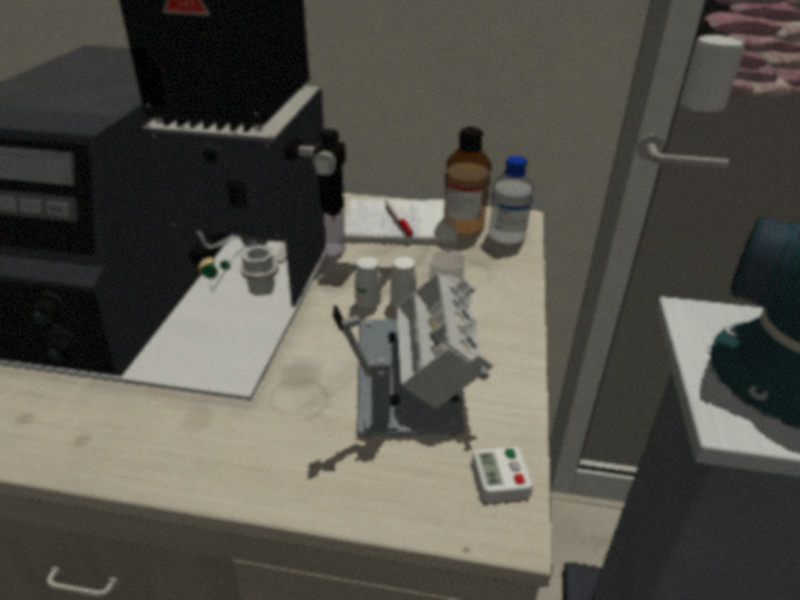

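View pics/top0.png

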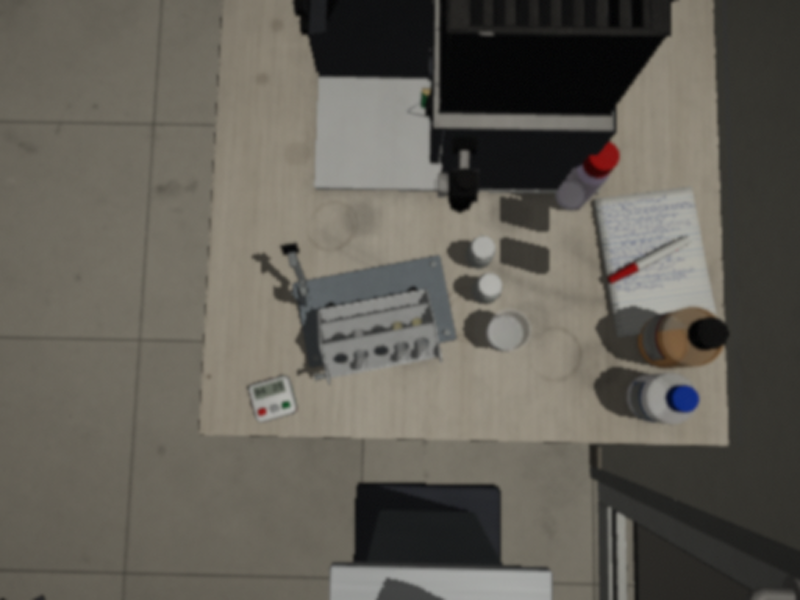

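```bash
python3 - <<'E'
import cv2,numpy as np
a=np.load("top0.npz")["frame"][:,:,::-1]; b=np.load("side0.npz")["frame"][:,:,::-1]
# crop top cols150-350 rows140-290 x4 ; 
cv2.imwrite("pics/topc.png",cv2.resize(a[145:265,150:310],None,fx=5,fy=5,interpolation=cv2.INTER_CUBIC))
cv2.imwrite("pics/sidec.png",cv2.resize(b[160:290,190:350],None,fx=4.5,fy=4.5,interpolation=cv2.INTER_CUBIC))
E
```

```text
(no output)
```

View pics/topc.png

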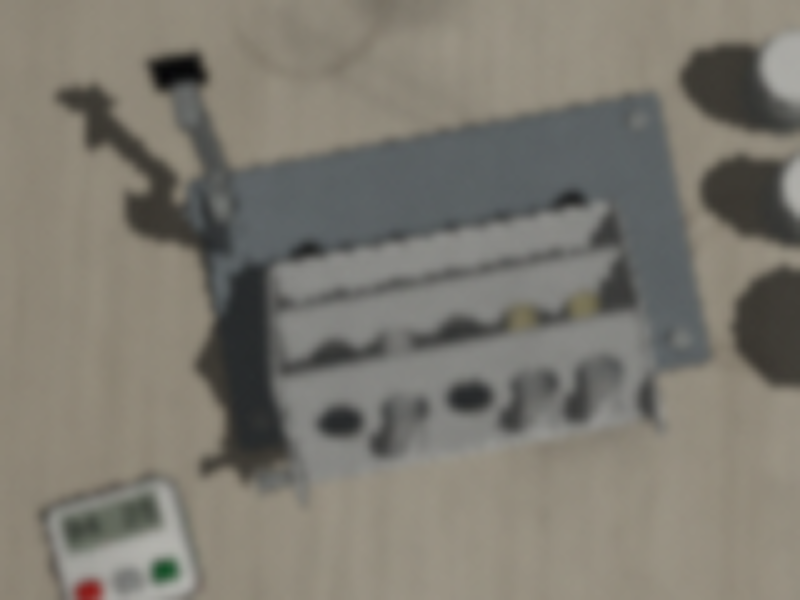

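View pics/sidec.png

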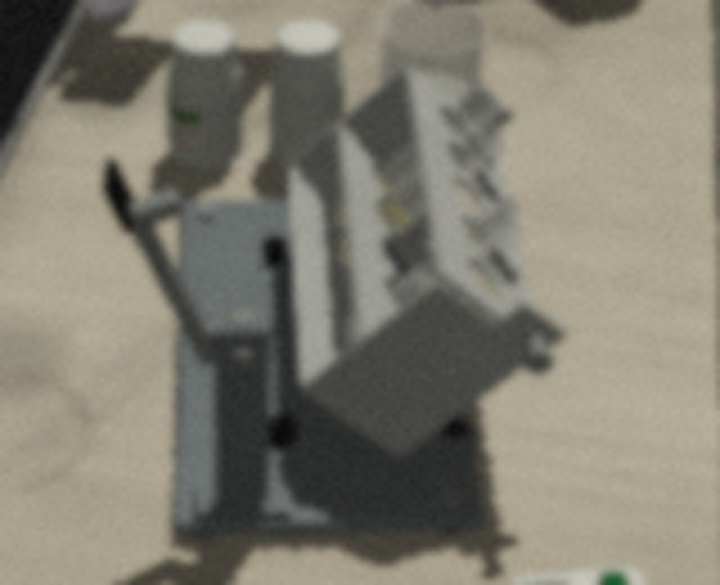

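```bash
cat > h.py <<'E'
import cv2,numpy as np
def pj(c,P):
    return cv2.projectPoints(np.atleast_2d(np.array(P,float)),np.array(c["rvec"],float),np.array(c["tvec"],float),np.array([[c["fx"],0,c["cx"]],[0,c["fy"],c["cy"]],[0,0,1.]],float),None)[0][:,0]
def W(p,P):
    P=np.atleast_2d(np.array(P,float)); c,s=np.cos(p[2]),np.sin(p[2])
    return np.c_[p[0]+c*P[:,0]-s*P[:,1],p[1]+s*P[:,0]+c*P[:,1],P[:,2]]
def keep(a,l,o,y=0):
    return [.036-l*np.cos(a)+o*np.sin(a),.089+y,.098+l*np.sin(a)+o*np.cos(a)]
def rack(t,x,y,z):
    dx,dz=x+.03,z-.02
    return [-.03+dx*np.cos(t)-dz*np.sin(t),y,.02+dx*np.sin(t)+dz*np.cos(t)]
def draw(c,p,t,a,scale=1):
    im=c["frame"][:,:,::-1].copy(); im=cv2.resize(im,None,fx=4,fy=4,interpolation=cv2.INTER_CUBIC)
    def pl(P,col):
        q=(pj(c,W(p,P))*4+2).astype(int); cv2.polylines(im,[q],True,col,1)
    pl([[.065,.111,.012],[.065,-.111,.012],[-.065,-.111,.012],[-.065,.111,.012]],(0,0,255))
    pl([rack(t,x,y,.1) for x,y in((.03,.08),(.03,-.08),(-.03,-.08),(-.03,.08))],(0,255,0))
    pl([rack(t,-.034,y,z) for y,z in((.076,.086),(-.076,.086),(-.076,.1),(.076,.1))],(255,0,255))
    pl([keep(a,l,.02,y) for l,y in((.07,.011),(.092,.011),(.092,-.011),(.07,-.011))],(255,255,0))
    pl([keep(a,l,.02,0) for l in(0,.074)]+[keep(a,0,0,0)],(0,255,255))
    return im
E
cat > fit.py <<'E'
from h import *
from scipy.optimize import least_squares
ct=dict(np.load("top0.npz"));cs=dict(np.load("side0.npz"))
T=lambda x,y:np.array([150+x/5-.4,145+y/5-.4]); S=lambda x,y:np.array([190+x/4.5-.4,160+y/4.5-.4])
def mod(v):
    p=v[:3];a=v[3];t=.75
    r=[]
    pl=dict(br=[.065,-.111,.012],fr=[-.065,-.111,.012],bl=[.065,.111,.012],fl=[-.065,.111,.012])
    k=keep(a,.081,.018)
    for c,P,q in((ct,pl["br"],T(655,95)),(ct,pl["fr"],T(710,360)),(cs,pl["bl"],S(175,530)),(cs,pl["fl"],S(488,530)),(cs,pl["br"],S(185,202)),
        (ct,k,T(177,70)),(cs,k,S(118,195)),(ct,rack(t,.03,-.08,.1),T(640,315)),(ct,rack(t,-.03,.08,.1),T(300,480))):
        r.append(pj(c,W(p,P))[0]-q)
    return np.array(r)
s=least_squares(lambda v:mod(v).ravel(),[.4,.05,.1,1.8],loss="soft_l1")
print(s.x.round(4)); print(mod(s.x).round(1).tolist())
np.save("p.npy",s.x)
p=s.x[:3]
cv2.imwrite("pics/ot.png",draw(ct,p,.75,s.x[3])[560:1080,580:1260]);cv2.imwrite("pics/os.png",draw(cs,p,.75,s.x[3])[640:1160,760:1400])
print("hinge",W(p,keep(s.x[3],0,0)),"tab",W(p,keep(s.x[3],.081,.02)),"rail",W(p,rack(.75,-.034,0,.093)))
E
python3 fit.py
```

```text
[0.5155 0.104  0.2008 1.9477]
[[0.6, -0.4], [0.2, 1.4], [-0.3, 0.0], [-0.3, -0.6], [0.1, 0.1], [0.0, 0.4], [0.2, 1.3], [0.5, -1.7], [-1.4, 0.4]]
hinge [[0.53304955 0.19834649 0.098     ]] tab [[0.58048479 0.2080006  0.16595364]] rail [[0.43449697 0.08746436 0.07068673]]
```

View pics/ot.png

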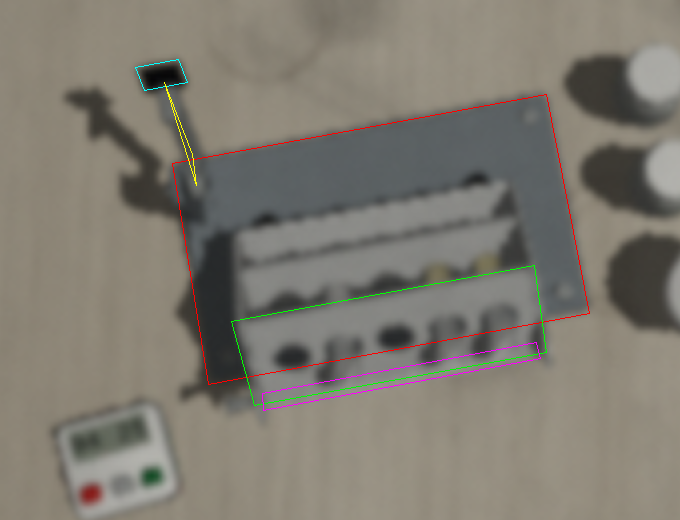

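View pics/os.png

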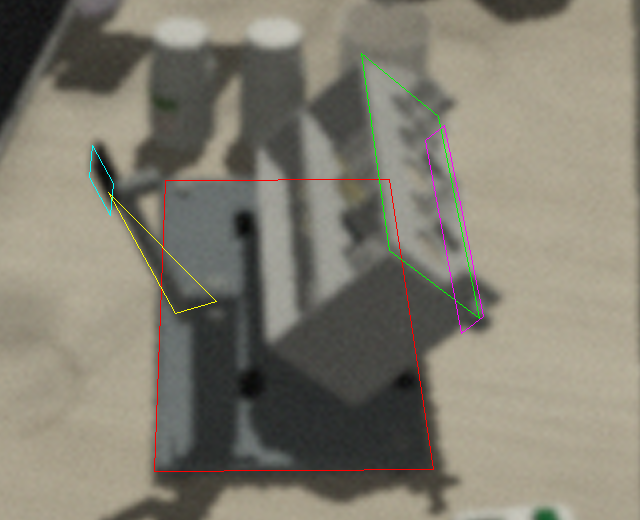

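send_rows(moves=[[[0,0,0],-0.12],[[0,0,0],-0.12],[[0,0,0],-0.12],[[0,0,0],-0.12]], jaw=0, grip_force=20)

```text
time_s: 0.43
tcp_pos: [0.1602, 0.5243, 0.2095]
ee_rot: [[-0.003, -0.98, -0.2], [-0.007, -0.2, 0.98], [-1.0, 0.004, -0.006]]
contact_force: [-0.1, -0.5, 1.0]
opening: 0.751
```

```bash
cat > go.py <<'E'
# usage: go.py sx sy z(tcp): delta in tool axes to stand-frame target
import sys
from h import *
from cell import observe
p=np.load("p.npy"); s=observe(); R=np.array(s["ee_rot"]); t=np.array(s["tcp_pos"])
c,si=np.cos(p[2]),np.sin(p[2]); d=t-[p[0],p[1],0]; print("t",round(s["time_s"],2),"stand tcp mm",(1e3*np.array([c*d[0]+si*d[1],-si*d[0]+c*d[1],d[2]])).round(1),"F",np.round(s["contact_force"],1),"op",round(s["opening"],3))
ang=np.arctan2(R[1,2],R[0,2])-np.pi/2-p[2]; print("jaw yaw err",round(ang,3),"x axis",R[:,0].round(3))
if len(sys.argv)>3:
    g=[float(v)/1e3 for v in sys.argv[1:4]]; w=W(p,g)[0]
    print("delta tool mm",(1e3*R.T@(w-t)).round(1),"target",w.round(3))
E
python3 go.py -120 0 150
```

```text
t 0.43 stand tcp mm [-264.4  482.8  209.5] F [-0.1 -0.5  1. ] op 0.751
jaw yaw err 0.0 x axis [-0.003 -0.007 -1.   ]
delta tool mm [  61.9 -144.4 -482.5] target [0.398 0.08  0.15 ]
```

send_rows(moves=[[[0,-11,-36],0],[[0,-11,-36],0],[[0,-11,-36],0],[[0,-11,-36],0],[[0,-11,-36],0]])

```text
time_s: 0.85
tcp_pos: [0.2494, 0.3577, 0.2045]
ee_rot: [[-0.009, -0.976, -0.218], [-0.013, -0.218, 0.976], [-1.0, 0.012, -0.011]]
contact_force: [1.0, 0.2, -0.7]
opening: 0.399
```

send_rows(moves=[[[0,-11,-36],0],[[0,-11,-36],0],[[0,-11,-36],0],[[0,-11,-36],0],[[0,-11,-36],0]])

```text
time_s: 1.27
tcp_pos: [0.3431, 0.1851, 0.2036]
ee_rot: [[-0.011, -0.975, -0.221], [-0.015, -0.221, 0.975], [-1.0, 0.014, -0.012]]
contact_force: [0.2, -0.2, 0.5]
opening: 0.045
```

```bash
python3 go.py -120 0 80
```

```text
t 1.27 stand tcp mm [-152.8  113.9  203.6] F [ 0.2 -0.2  0.5] op 0.045
jaw yaw err 0.023 x axis [-0.011 -0.015 -1.   ]
delta tool mm [ 124.5  -31.9 -113.2] target [0.398 0.08  0.08 ]
```

send_rows(moves=[[[0,-8,-38],0.02],[[0,-8,-38],0],[[0,-8,-37],0],[[20,0,0],0],[[30,0,0],0]])

```text
time_s: 1.68
tcp_pos: [0.3965, 0.0656, 0.1581]
ee_rot: [[0.002, -0.982, -0.188], [-0.017, -0.188, 0.982], [-1.0, 0.001, -0.017]]
contact_force: [0.3, -0.1, 0.1]
opening: 0.01
```

```bash
python3 go.py -122 0 80
```

```text
t 1.68 stand tcp mm [-124.2  -13.8  158.1] F [ 0.3 -0.1  0.1] op 0.01
jaw yaw err -0.012 x axis [ 0.002 -0.017 -1.   ]
delta tool mm [77.9 -2.1 15.2] target [0.396 0.08  0.08 ]
```

send_rows(moves=[[[30,0,5],0],[[30,0,5],0],[[18,0,5],0]])

```text
time_s: 1.93
tcp_pos: [0.3937, 0.0759, 0.0752]
ee_rot: [[0.002, -0.984, -0.18], [-0.018, -0.18, 0.984], [-1.0, 0.001, -0.018]]
contact_force: [-0.2, 0.3, -0.2]
opening: 0.006
```

```bash
python3 go.py -95 0 78; python3 - <<'E'
from h import *
from cell import camera
for n in("side","top"):
    c=camera(n); f=c["frame"][:,:,::-1]
    f=f[120:300,150:350]
    cv2.imwrite(f"pics/{n}1.png",cv2.resize(f,None,fx=3.3,fy=3.3,interpolation=cv2.INTER_CUBIC))
E
```

```text
t 1.93 stand tcp mm [-125.    -3.2   75.2] F [-0.2  0.3 -0.2] op 0.006
jaw yaw err -0.02 x axis [ 0.002 -0.018 -1.   ]
delta tool mm [ -2.9 -29.9   3.8] target [0.422 0.085 0.078]
```

View pics/side1.png

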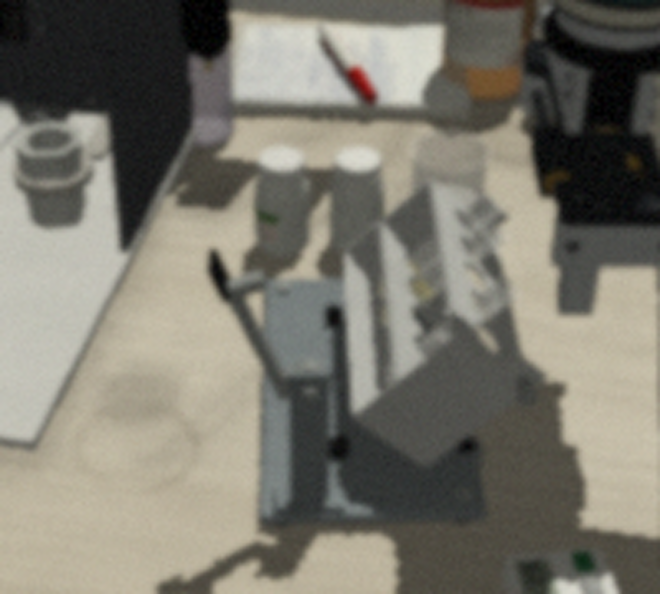

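View pics/top1.png

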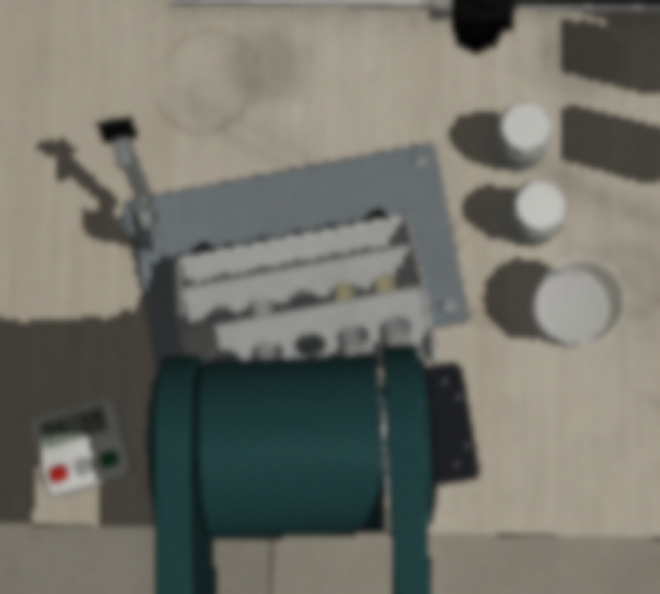

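send_rows(moves=[[[0,-10,1],0.02],[[0,-10,1],0],[[0,-6,0],0],[[0,-5,0],0],[[0,-5,0],0]])

```text
time_s: 2.45
tcp_pos: [0.426, 0.084, 0.0783]
ee_rot: [[-0.011, -0.986, -0.164], [-0.02, -0.164, 0.986], [-1.0, 0.014, -0.018]]
contact_force: [-16.9, -2.6, 14.9]
opening: 0.005
```

```bash
python3 go.py -42 0 85
```

```text
t 2.45 stand tcp mm [-91.7  -1.7  78.3] F [-16.9  -2.6  14.9] op 0.005
jaw yaw err -0.036 x axis [-0.011 -0.02  -1.   ]
delta tool mm [ -7.5 -49.5   3.3] target [0.474 0.096 0.085]
```

send_rows(moves=[[[0,12,0],-0.02],[[0,15,0],-0.02],[[0,0,0],0]])

```text
time_s: 2.7
tcp_pos: [0.4018, 0.0793, 0.082]
ee_rot: [[-0.009, -0.978, -0.206], [-0.02, -0.206, 0.978], [-1.0, 0.013, -0.018]]
contact_force: [0.3, 1.0, 0.0]
opening: 0.001
```

```bash
python3 go.py -42 0 85; python3 - <<'E'
from h import *
from cell import camera,observe
s=observe();R=np.array(s["ee_rot"]);t=np.array(s["tcp_pos"])
p=np.load("p.npy")
for n in("side","top"):
    c=camera(n); np.savez(f"{n}2.npz",**c); im=draw(c,p[:3],.75,p[3])
    for d in([.008,0,0],[0,0,0],[-.1,0,0]):
        q=pj(c,t+R@np.array(d))[0]*4+2; cv2.circle(im,tuple(q.astype(int)),4,(0,0,255),1)
    cv2.imwrite(f"pics/{n}2.png",im[560:1120,760:1500] if n=="side" else im[560:1120,580:1320])
E
```

```text
t 2.7 stand tcp mm [-116.4   -1.5   82. ] F [0.3 1.  0. ] op 0.001
jaw yaw err 0.007 x axis [-0.009 -0.02  -1.   ]
delta tool mm [ -3.9 -74.4   0.9] target [0.474 0.096 0.085]
```

View pics/side2.png

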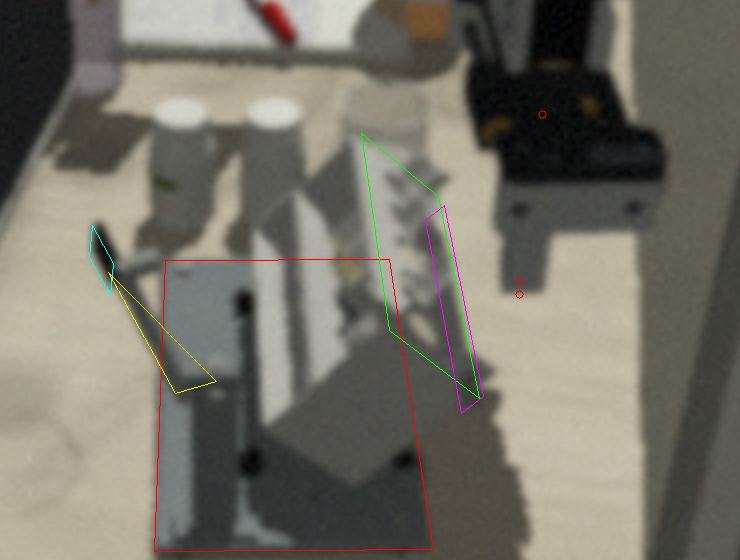

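View pics/top2.png

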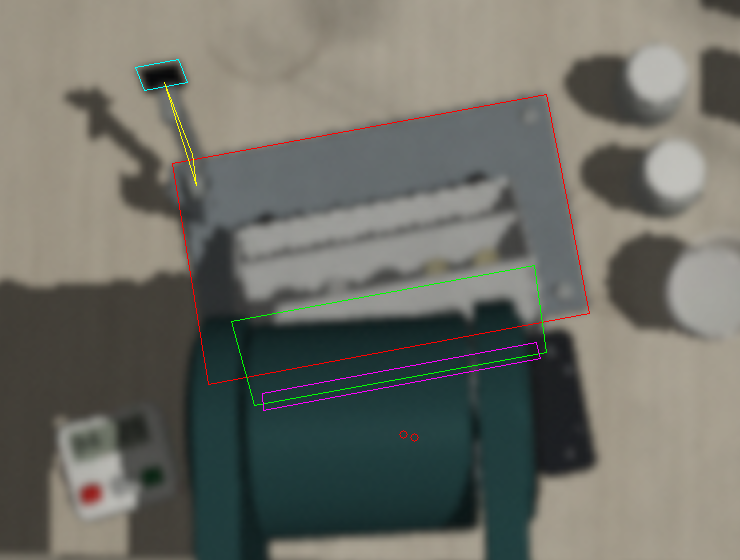

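```bash
python3 - <<'E'
from h import *
p=np.load("p.npy")
c=dict(np.load("side2.npz"))
from h import *
im0=cv2.resize(c["frame"][:,:,::-1],None,fx=4,fy=4,interpolation=cv2.INTER_CUBIC)
for t,col in((.75,(0,255,0)),):
    P=[rack(t,x,.08,z) for x,z in((-.03,.02),(.03,.02),(.03,.1),(-.03,.1))]
    q=(pj(c,W(p,P))*4+2).astype(int); print(t,(q-[760,560]).tolist()); cv2.polylines(im0,[q],True,col,1)
    P=[rack(t,x,-.08,z) for x,z in((-.03,.02),(.03,.02),(.03,.1),(-.03,.1))]
    q=(pj(c,W(p,P))*4+2).astype(int); cv2.polylines(im0,[q],True,(255,0,0),1)
    for y in(.064,.032,0,-.032,-.064):
        q=(pj(c,W(p,[rack(t,0,y,.1),rack(t,0,y,.122)]))*4+2).astype(int); cv2.polylines(im0,[q],False,(0,0,255),1)
cv2.imwrite("pics/s3.png",cv2.resize(im0[680:1080,980:1300],None,fx=1.5,fy=1.5))
E
```

```text
0.75 [[354, 489], [264, 427], [389, 330], [479, 398]]
```

View pics/s3.png

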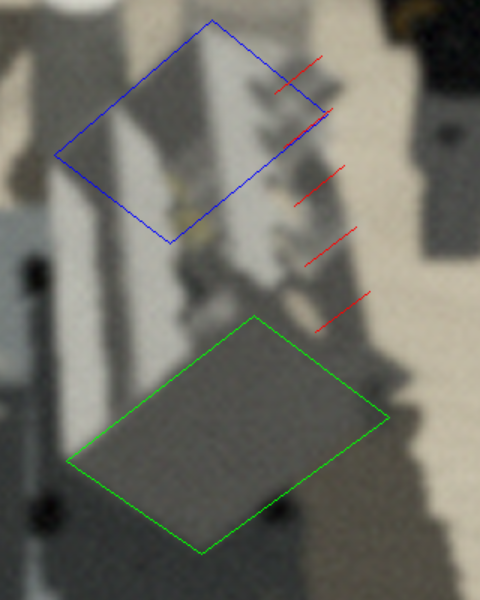

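send_rows(moves=[[[7,0,1],0],[[0,-9,0],0],[[0,-7,0],0]])

```text
time_s: 3.05
tcp_pos: [0.4218, 0.084, 0.0758]
ee_rot: [[-0.002, -0.979, -0.204], [-0.02, -0.204, 0.979], [-1.0, 0.006, -0.019]]
contact_force: [1.2, -0.1, -0.1]
opening: 0.004
```

```bash
python3 go.py -86 0 84
```

```text
t 3.05 stand tcp mm [-95.8  -0.9  75.8] F [ 1.2 -0.1 -0.1] op 0.004
jaw yaw err 0.005 x axis [-0.002 -0.02  -1.   ]
delta tool mm [-8.3 -9.8  0.7] target [0.431 0.087 0.084]
```

send_rows(moves=[[[-4,-5,0],0],[[-4,-5,0],0]])

```text
time_s: 3.22
tcp_pos: [0.4313, 0.0862, 0.0823]
ee_rot: [[-0.009, -0.979, -0.204], [-0.021, -0.204, 0.979], [-1.0, 0.013, -0.018]]
contact_force: [-3.2, -1.4, 1.4]
opening: 0.003
```

```bash
python3 go.py -76 0 90
```

```text
t 3.22 stand tcp mm [-86.1  -0.6  82.3] F [-3.2 -1.4  1.4] op 0.003
jaw yaw err 0.005 x axis [-0.009 -0.021 -1.   ]
delta tool mm [ -7.9 -10.    0.4] target [0.441 0.089 0.09 ]
```

Moving with little force (about 3 N), as expected. I'll keep following the arc.

send_rows(moves=[[[-5,-5,0],0],[[-4,-6,0],0],[[-3,-6,0],0],[[-3,-6,0],0]])

```text
time_s: 3.55
tcp_pos: [0.4559, 0.0916, 0.0973]
ee_rot: [[-0.013, -0.979, -0.204], [-0.021, -0.204, 0.979], [-1.0, 0.017, -0.018]]
contact_force: [-1.6, -0.2, -0.3]
opening: 0.002
```

```bash
python3 go.py -54 0 98
```

```text
t 3.55 stand tcp mm [-60.9  -0.2  97.3] F [-1.6 -0.2 -0.3] op 0.002
jaw yaw err 0.005 x axis [-0.013 -0.021 -1.   ]
delta tool mm [-0.8 -6.9  0.2] target [0.463 0.093 0.098]
```

send_rows(moves=[[[0,-6,0],0],[[0,-6,0],0],[[0,-5,0],0],[[0,-3,0],0],[[0,-3,0],0]])

```text
time_s: 3.97
tcp_pos: [0.475, 0.0956, 0.0995]
ee_rot: [[-0.03, -0.978, -0.205], [-0.025, -0.204, 0.979], [-0.999, 0.035, -0.019]]
contact_force: [-10.7, -1.2, 7.2]
opening: 0.003
```

```bash
python3 go.py -40 0 100
```

```text
t 3.97 stand tcp mm [-41.4  -0.1  99.5] F [-10.7  -1.2   7.2] op 0.003
jaw yaw err 0.006 x axis [-0.03  -0.025 -0.999]
delta tool mm [-0.6 -1.4  0.1] target [0.476 0.096 0.1  ]
```

send_rows(moves=[[[0,-3,0],0],[[0,-2,0],0],[[0,0,0],0]])

```text
time_s: 4.22
tcp_pos: [0.4747, 0.0955, 0.0998]
ee_rot: [[-0.046, -0.978, -0.205], [-0.029, -0.204, 0.979], [-0.999, 0.051, -0.019]]
contact_force: [-0.1, 0.3, 0.3]
opening: 0.006
```

```bash
python3 go.py -60 0 100;  python3 - <<'E'
from h import *
from cell import camera
p=np.load("p.npy")
for n in("side","top"):
    c=camera(n); np.savez(f"{n}4.npz",**c); im=draw(c,p[:3],.0,p[3])
    cv2.imwrite(f"pics/{n}4.png",im[520:1120,760:1500] if n=="side" else im[560:1120,580:1320])
E
```

```text
t 4.22 stand tcp mm [-41.7  -0.1  99.8] F [-0.1  0.3  0.3] op 0.006
jaw yaw err 0.006 x axis [-0.046 -0.029 -0.999]
delta tool mm [ 0.7 18.3  0.2] target [0.457 0.092 0.1  ]
```

View pics/side4.png

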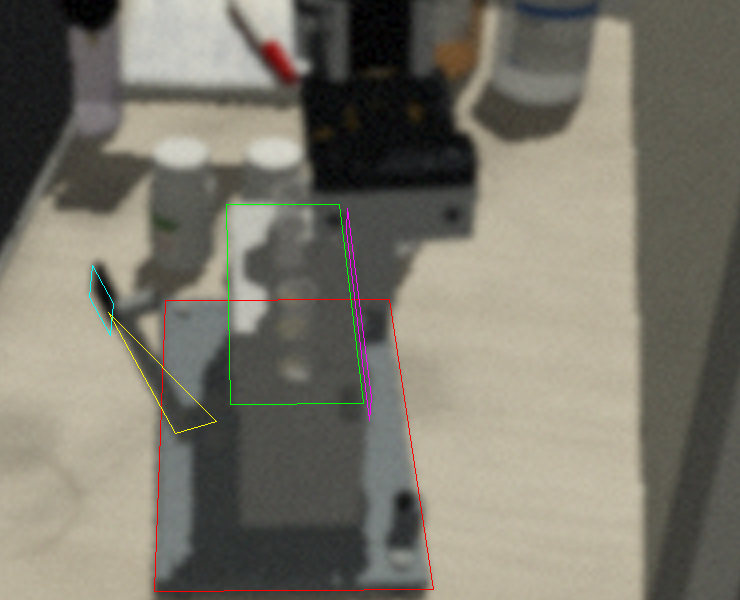

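send_rows(moves=[[[0,20,0],0],[[0,25,0],0],[[-35,5,0],0],[[-40,0,0],0],[[-40,0,0],0]])

```text
time_s: 4.73
tcp_pos: [0.419, 0.0878, 0.2004]
ee_rot: [[-0.079, -0.975, -0.205], [-0.03, -0.204, 0.979], [-0.996, 0.083, -0.014]]
contact_force: [0.7, 0.3, -0.6]
opening: 0.0
```

```bash
python3 go.py 115 89 215;  python3 - <<'E'
from h import *
from cell import camera
p=np.load("p.npy")
for n in("side",):
    c=camera(n); np.savez(f"{n}5.npz",**c); im=draw(c,p[:3],.0,p[3])
    for t,col in((0,(0,255,0)),(.05,(255,0,0))):
        P=[rack(t,x,.08,z) for x,z in((-.03,.02),(.03,.02),(.03,.1),(-.03,.1))]
        cv2.polylines(im,[(pj(c,W(p,P))*4+2).astype(int)],True,col,1)
    cv2.imwrite(f"pics/{n}5.png",im[520:1120,760:1500] if n=="side" else im[560:1120,580:1320])
E
```

```text
t 4.73 stand tcp mm [-97.8   3.4 200.4] F [ 0.7  0.3 -0.6] op 0.0
jaw yaw err 0.006 x axis [-0.079 -0.03  -0.996]
delta tool mm [ -33.5 -211.2   84.1] target [0.61  0.214 0.215]
```

View pics/side5.png

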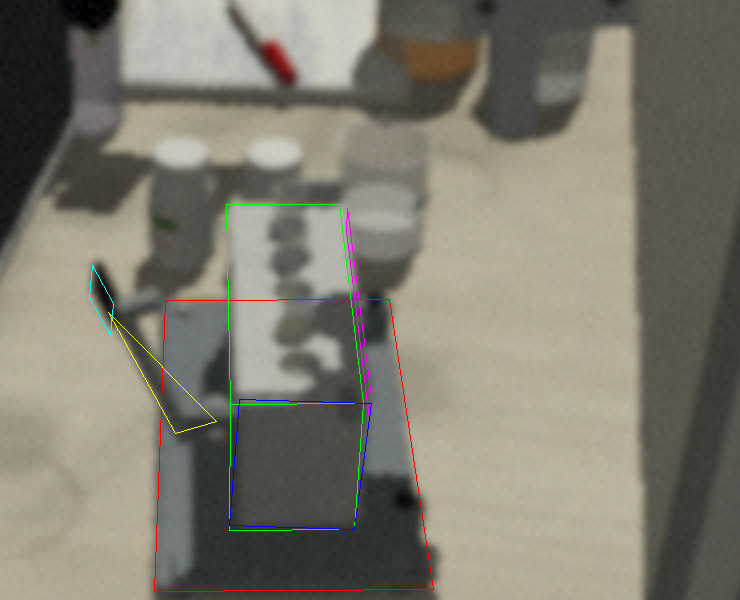

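```bash
python3 - <<'E'
import cv2
im=cv2.imread("pics/side5.png"); cv2.imwrite("pics/side5z.png",cv2.resize(im[370:560,160:440],None,fx=2.8,fy=2.8,interpolation=cv2.INTER_CUBIC))
E
```

```text
(no output)
```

View pics/side5z.png

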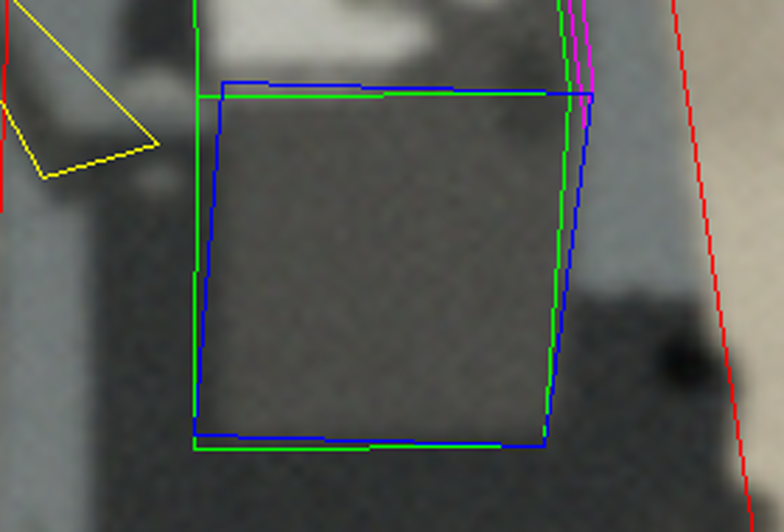

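send_rows(moves=[[[-15,-5,10],0],[[-5,-35,14],0],[[-4,-35,14],0],[[-4,-35,14],0],[[-4,-35,14],0]])

```text
time_s: 5.2
tcp_pos: [0.5627, 0.1853, 0.2456]
ee_rot: [[-0.03, -0.979, -0.2], [-0.024, -0.199, 0.98], [-0.999, 0.035, -0.017]]
contact_force: [-0.5, -0.3, 1.3]
opening: 0.001
```

```bash
python3 go.py 118 89 215
```

```text
t 5.2 stand tcp mm [ 62.5  70.3 245.6] F [-0.5 -0.3  1.3] op 0.001
jaw yaw err 0.0 x axis [-0.03  -0.024 -0.999]
delta tool mm [ 28.4 -56.5  19.2] target [0.613 0.215 0.215]
```

send_rows(moves=[[[2,-30,10],0],[[2,-28,10],0],[[20,0,0],0],[[25,0,0],0],[[20,0,0],0]])

```text
time_s: 5.62
tcp_pos: [0.6322, 0.2252, 0.1744]
ee_rot: [[-0.005, -0.979, -0.204], [-0.015, -0.204, 0.979], [-1.0, 0.008, -0.014]]
contact_force: [-0.1, -0.1, -0.4]
opening: 0.006
```

```bash
python3 go.py 105 89 168;  python3 - <<'E'
from h import *
from cell import camera,observe
s=observe();R=np.array(s["ee_rot"]);t=np.array(s["tcp_pos"])
p=np.load("p.npy")
for n in("side","top"):
    c=camera(n); im=draw(c,p[:3],0,p[3])
    for d in([.008,0,0],[.008,0.008,0],[.008,-.008,0]):
        q=pj(c,t+R@np.array(d))[0]*4+2; cv2.circle(im,tuple(q.astype(int)),4,(0,0,255),1)
    cv2.imwrite(f"pics/{n}6.png",im[520:1080,660:1300] if n=="side" else im[460:1020,580:1320])
E
```

```text
t 5.62 stand tcp mm [138.5  95.5 174.4] F [-0.1 -0.1 -0.4] op 0.006
jaw yaw err 0.005 x axis [-0.005 -0.015 -1.   ]
delta tool mm [ 6.8 33.5 -6.3] target [0.601 0.212 0.168]
```

View pics/side6.png

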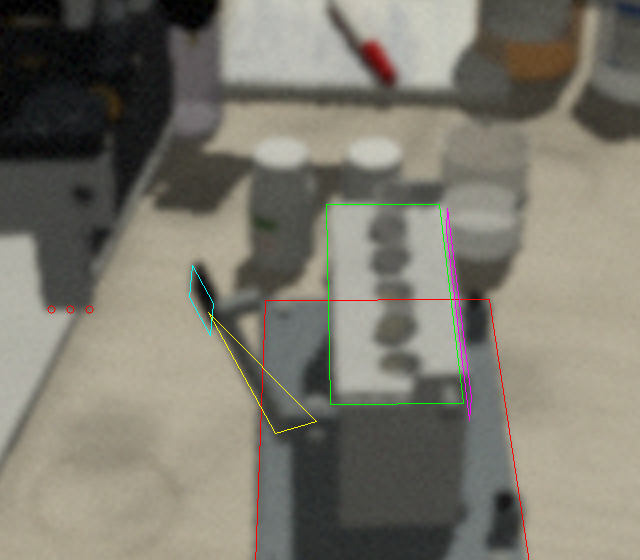

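View pics/top6.png

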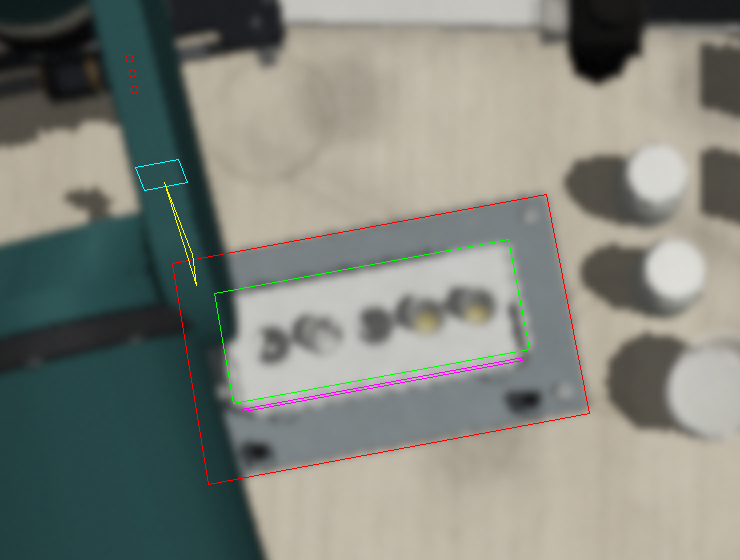

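send_rows(moves=[[[5,16,-3],0],[[3,16,-3],0],[[0,8,0],0],[[0,8,0],0]])

```text
time_s: 6.05
tcp_pos: [0.5863, 0.2088, 0.1662]
ee_rot: [[-0.005, -0.979, -0.203], [-0.015, -0.203, 0.979], [-1.0, 0.008, -0.013]]
contact_force: [0.4, -0.1, 0.9]
opening: 0.001
```

```bash
python3 go.py 65 89 184
```

```text
t 6.05 stand tcp mm [ 90.3  88.6 166.2] F [ 0.4 -0.1  0.9] op 0.001
jaw yaw err 0.004 x axis [-0.005 -0.015 -1.   ]
delta tool mm [-17.6  25.4   0.3] target [0.561 0.204 0.184]
```

send_rows(moves=[[[-3,8,0],0],[[-4,8,0],0],[[-5,8,0],0],[[-4,8,0],0],[[-2,8,0],0]])

```text
time_s: 6.47
tcp_pos: [0.5464, 0.2011, 0.1915]
ee_rot: [[0.005, -0.979, -0.203], [-0.012, -0.203, 0.979], [-1.0, -0.003, -0.012]]
contact_force: [0.3, -0.4, -0.7]
opening: 0.001
```

```bash
python3 go.py 43 89 186;python3 - <<'E'
from h import *
from cell import camera,observe
c=camera("side"); im=c["frame"][130:270,165:325,::-1]
cv2.imwrite("pics/side7.png",cv2.resize(im,None,fx=4,fy=4,interpolation=cv2.INTER_CUBIC))
E
```

```text
t 6.47 stand tcp mm [ 49.6  89.1 191.5] F [ 0.3 -0.4 -0.7] op 0.001
jaw yaw err 0.003 x axis [ 0.005 -0.012 -1.   ]
delta tool mm [5.5 6.6 0. ] target [0.54  0.2   0.186]
```

View pics/side7.png

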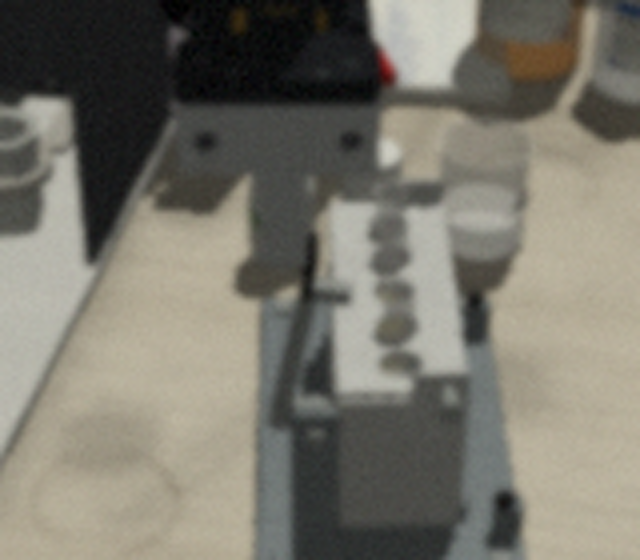

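send_rows(moves=[[[4,7,0],0],[[2,8,0],0],[[2,8,0],0],[[3,8,0],0]])

```text
time_s: 6.85
tcp_pos: [0.5144, 0.1947, 0.1838]
ee_rot: [[0.011, -0.979, -0.203], [-0.01, -0.203, 0.979], [-1.0, -0.009, -0.012]]
contact_force: [0.2, -0.0, 0.3]
opening: 0.004
```

```bash
python3 go.py 5 89 176
```

```text
t 6.85 stand tcp mm [ 17.   89.1 183.8] F [ 0.2 -0.   0.3] op 0.004
jaw yaw err 0.004 x axis [ 0.011 -0.01  -1.   ]
delta tool mm [ 7.7 12.   0. ] target [0.503 0.192 0.176]
```

send_rows(moves=[[[4,7,0],0],[[5,6,0],0],[[6,6,0],0],[[6,6,0],0]])

```text
time_s: 7.18
tcp_pos: [0.4872, 0.1888, 0.1619]
ee_rot: [[0.012, -0.979, -0.203], [-0.01, -0.203, 0.979], [-1.0, -0.01, -0.012]]
contact_force: [-0.2, -0.2, 0.4]
opening: 0.004
```

```bash
python3 go.py -19 89 155;python3 - <<'E'
from h import *
from cell import camera,observe
c=camera("side"); im=c["frame"][130:270,165:325,::-1]
cv2.imwrite("pics/side8.png",cv2.resize(im,None,fx=4,fy=4,interpolation=cv2.INTER_CUBIC))
E
```

```text
t 7.18 stand tcp mm [-10.9  88.8 161.9] F [-0.2 -0.2  0.4] op 0.004
jaw yaw err 0.004 x axis [ 0.012 -0.01  -1.   ]
delta tool mm [6.8 8.2 0.3] target [0.479 0.187 0.155]
```

View pics/side8.png

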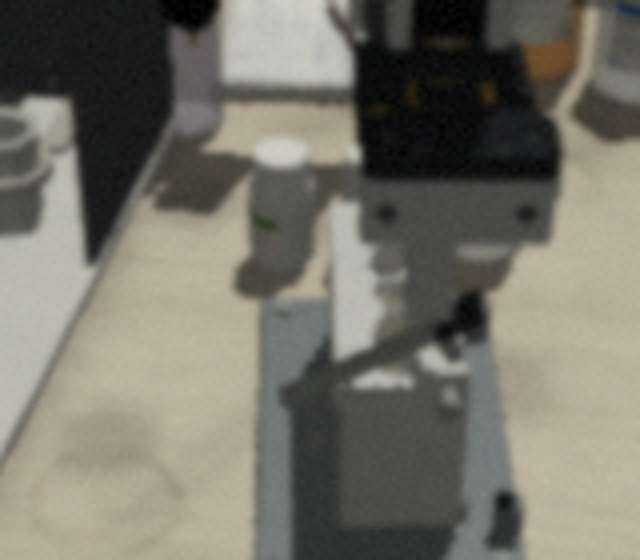

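send_rows(moves=[[[8,6,0],0],[[9,5,0],0],[[9,4,0],0],[[6,3,0],0]])

```text
time_s: 7.57
tcp_pos: [0.4666, 0.1843, 0.1261]
ee_rot: [[0.009, -0.979, -0.204], [-0.01, -0.204, 0.979], [-1.0, -0.007, -0.012]]
contact_force: [0.8, -0.9, 0.8]
opening: 0.002
```

```bash
python3 go.py -35 89 126
```

```text
t 7.57 stand tcp mm [-31.9  88.4 126.1] F [ 0.8 -0.9  0.8] op 0.002
jaw yaw err 0.004 x axis [ 0.009 -0.01  -1.   ]
delta tool mm [0.1 3.1 0.6] target [0.463 0.184 0.126]
```

send_rows(moves=[[[3,3,0],0],[[3,0,0],0]])

```text
time_s: 7.73
tcp_pos: [0.4666, 0.1843, 0.1253]
ee_rot: [[0.019, -0.979, -0.203], [-0.008, -0.204, 0.979], [-1.0, -0.017, -0.011]]
contact_force: [-10.2, -2.1, 18.3]
opening: 0.005
```

send_rows(moves=[[[3,0,0],0],[[3,0,0],0]])

```text
time_s: 7.9
tcp_pos: [0.4666, 0.1843, 0.1255]
ee_rot: [[0.022, -0.979, -0.203], [-0.007, -0.204, 0.979], [-1.0, -0.02, -0.011]]
contact_force: [-6.4, -0.6, 12.4]
opening: 0.004
```

```bash
python3 go.py -35 89 126;python3 - <<'E'
from h import *
from cell import camera,observe
c=camera("side"); im=c["frame"][130:270,165:325,::-1]
cv2.imwrite("pics/side9.png",cv2.resize(im,None,fx=4,fy=4,interpolation=cv2.INTER_CUBIC))
E
```

```text
t 7.9 stand tcp mm [-32.   88.5 125.5] F [-6.4 -0.6 12.4] op 0.004
jaw yaw err 0.004 x axis [ 0.022 -0.007 -1.   ]
delta tool mm [-0.5  3.   0.5] target [0.463 0.184 0.126]
```

View pics/side9.png

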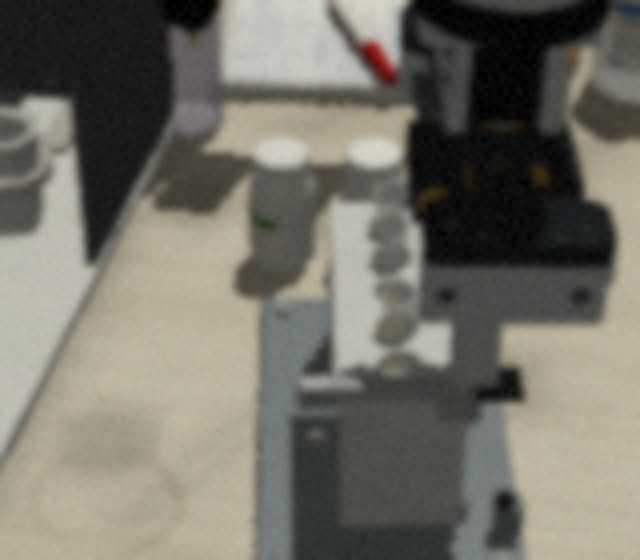

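send_rows(moves=[[[-10,0,0],0],[[-30,0,0],0],[[-40,0,0],0],[[-30,30,0],0],[[0,35,0],0]])

```text
time_s: 8.37
tcp_pos: [0.4017, 0.1715, 0.2353]
ee_rot: [[0.015, -0.979, -0.202], [-0.009, -0.202, 0.979], [-1.0, -0.013, -0.012]]
contact_force: [-0.2, -0.1, 1.4]
opening: 0.007
```

send_rows(moves=[[[0,35,20],0],[[0,10,36],0],[[0,0,36],0],[[0,0,36],0],[[0,0,0],0]])

```text
time_s: 8.78
tcp_pos: [0.3267, 0.2896, 0.2384]
ee_rot: [[0.026, -0.98, -0.195], [-0.004, -0.196, 0.981], [-1.0, -0.024, -0.009]]
contact_force: [0.3, -1.1, -0.3]
opening: 0.006
```

```bash
python3 go.py;python3 - <<'E'
from h import *
from cell import camera,observe
p=np.load("p.npy")
for n in("side","top"):
    c=camera(n); im=draw(c,p[:3],0,0)
    raw=cv2.resize(c["frame"][:,:,::-1],None,fx=4,fy=4,interpolation=cv2.INTER_CUBIC)
    sl=(slice(620,1080),slice(880,1270)) if n=="side" else (slice(580,1000),slice(700,1090))
    cv2.imwrite(f"pics/{n}10.png",np.hstack([raw[sl],im[sl]]))
E
```

```text
t 8.78 stand tcp mm [-148.   219.6  238.4] F [ 0.3 -1.1 -0.3] op 0.006
jaw yaw err -0.004 x axis [ 0.026 -0.004 -1.   ]
```

View pics/side10.png

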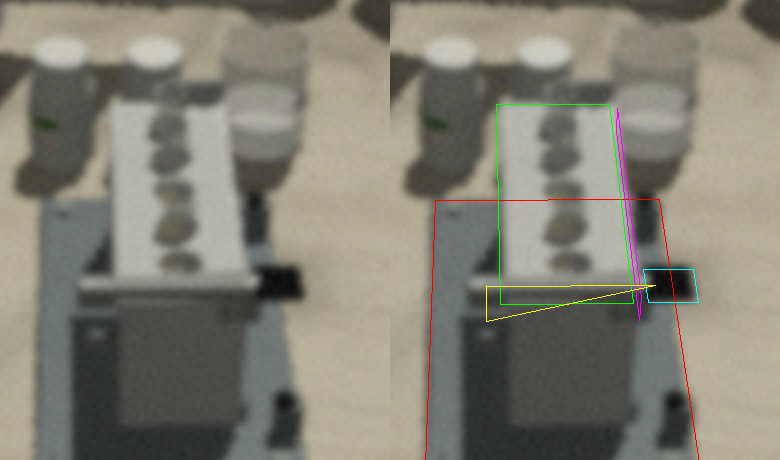

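View pics/top10.png

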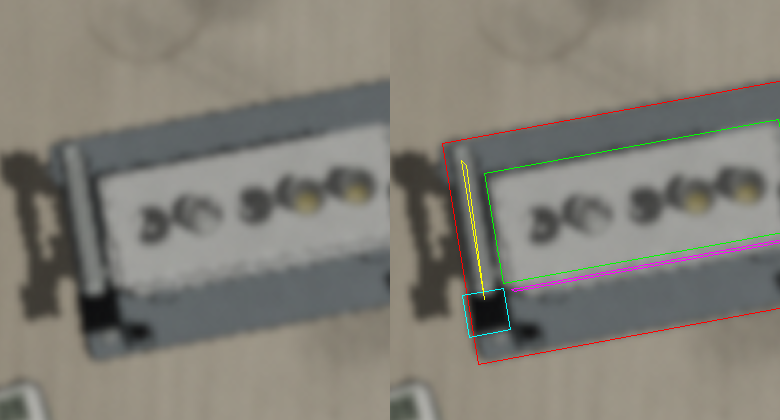

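```bash
python3 -c "
from cell import job_done; print(job_done())"
```

```text
the job is handed in; nothing more can be done
None
```

The rack is upright and locked by the keeper, and I handed the job in at about 9 s of robot time. `job_done` reports no verdict, so the state below comes from my own checks.

**What I did:** I pushed the front rail back with closed fingers until the rack met its stop. Then I swung the keeper over from behind and pressed it down.

**What went wrong on the way:** the first straight push jammed on friction at about 23 N without moving the rack. I backed off and followed the rail's arc instead, which needed only about 3 N.

**Last checks:**
- **Rack:** the side view, taken before the keeper was pressed down, put its tilt at 0 to 0.01 rad. It still looked upright in the last pictures.
- **Keeper:** the fingertip stopped at 117.5 mm under about 18 N of downward force, against the 118 mm given for fully down. In both views the tab lies within about a pixel of the model's fully-down position.
- **Tubes:** all three look seated in their holes. I judged this by eye only and did not measure their depth.
- **Jars and beaker:** they look to be where they started, again by eye. The arm did not go near them.
- **Arm:** it stands clear of everything, with about 1 N on the sensor (noise).

**What disagreed:** the rack's drawn outline sat about 2 pixels off its edge in places. I put that down to calibration and model error, not to tilt.

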